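Snap a pressure transmitter into the test port and tug-test it

TASK

Take the blue-banded pressure transmitter from its rack, push it nose down into the blue snap-in port of the calibration manifold until it is fully home, then prove that it is retained: pull it straight up with about 12 N, hold that pull for a second, and let go of it, still clicked in and upright. The port is delicate: never load it with more than 25 N either way. Leave the other transmitters and everything else on the bench where they are.

Things in the scene. Friction and masses are not known exactly. Their poses are not given: they have to be found in the camera images.
- transmitter_mid (a point): Grip centre of the blue-banded pressure transmitter: loose steel cylinder, 26 mm diameter, 99 mm long, 110 to 220 g, own z up its axis. The point lies on the axis 59 mm above the nose tip; plain cylinder 22 mm below to 28 mm above it, then a black 16 mm stub 12 mm high. Blue band at the upper end, blue top. At the start its x is parallel to the rack's x: pinch it across the rack.
- transmitter_seat (a point): Underside of that transmitter's shoulder (28 mm diameter), on its axis, 32 mm below transmitter_mid. Below it hangs the 27 mm nose: a 16 mm diameter land 6.4 mm long, an 11 mm diameter neck 8.6 mm long, a 16 mm diameter barb 4 mm high with a flat upper ledge, then a cone 8 mm high narrowing to 7 mm at the tip.
- port (a point): Centre of the snap-in port's mouth, 75 mm above the bench, z up: an 18 mm round hole (2 mm chamfer) in a blue plate. Fully home, the transmitter's shoulder sits flat on the mouth (transmitter_seat meets port). It may be inserted at any yaw; turning does not release it.
- manifold: Fixed aluminium manifold; origin on the bench under the port's centre. Its block, 200 x 90 mm, 34 mm high, reaches from x = -60 to 140 mm; a 60 mm square tower 70 mm high surrounds the port; a 60 mm dial gauge, top at 122 mm, stands at x = 90 to 120 mm; an orange knob sticks out to y = -77 mm, 32 mm high.
- rack: Fixed white rack, 64 (x) x 210 (y) x 34 mm high, origin under its centre, with three 20 mm wells, 31 mm deep, at y = -70, 0, 70 mm. A transmitter stands in each, nose in the well, shoulder on the rack's top: one blue-banded, one red, one yellow, in any order.
- red_transmitter_mid (a point): Same point of the red-banded transmitter (same shape), to be left in the rack.
- yellow_transmitter_mid (a point): Same point of the yellow-banded transmitter (same shape), to be left in the rack.
- screwdriver: Loose screwdriver lying on the bench, to be left alone.
- spanner: Loose steel spanner lying on the bench, to be left alone.
- cup: Loose paper-white cup, 76 mm wide, 100 mm high, to be left alone; origin under its centre.
- carton: Loose yellow carton 50 x 35 x 70 mm, to be left alone; origin under its centre.
- fitting: Loose brass ring, 32 mm wide, 18 mm high, to be left alone; origin under its centre.
- sleeve: The port's blue 44 mm square plate (origin on the bench). It gives under a push, about 10 N/mm, at most 4 mm. Below it hides a latch: two sprung pawls, pushed apart by the nose (5 to 12 N), click over the barb's ledge 1 to 6 mm before it is home. Clicked in, it has 1 to 6 mm of free play, different each time; then the latch holds it stiffly (about 25 N/mm): judge it by force.

How it is judged:
On the way, in this order (a step that is already met when the one before it is completed fails the run):
1. the blue-banded transmitter is pushed fully home: its shoulder is on the port's mouth (within 1 mm) (z of transmitter_seat in the frame of port below 0.001 m and horizontal distance between transmitter_seat and port below 0.003 m), for 0.1 s.
2. it is pulled up against the latch with 9 to 16 N for 0.8 s and stays clicked in (shoulder lifted 0.8 to 9 mm off the mouth, within 3 mm of its axis) (contact force between transmitter and latch between 9 and 16 N and z of transmitter_seat in the frame of port between 0.0008 and 0.009 m and horizontal distance between transmitter_seat and port below 0.003 m), for 0.8 s.
At the end, for the whole second after the job is handed in: The blue-banded transmitter is released, at rest and upright (within 0.1 rad) in the port, still clicked in: shoulder within 7 mm of the mouth and 3 mm of its axis (z of transmitter_seat in the frame of port below 0.007 m and horizontal distance between transmitter_seat and port below 0.003 m and angle between transmitter_mid's own z axis and vertical below 0.1 rad and linear speed of transmitter below 0.02 m/s and contact force between the fingers and transmitter below 0.1 N); the robot touches nothing.
It fails at once if the port is loaded with more than 25 N through the transmitter while the gripper is on it ((contact force between transmitter and manifold above 25 N or contact force between transmitter and latch above 25 N) and contact force between the fingers and transmitter above 1 N).
It fails at once if another transmitter is moved more than 15 mm (distance of any of red_transmitter_mid, yellow_transmitter_mid from where it was at the start of the episode above 0.015 m).
It fails at once if another thing on the bench is moved more than 20 mm (distance of any of screwdriver, spanner, cup, carton, fitting from where it was at the start of the episode above 0.02 m).
It also fails if it takes over 54 s, if anything falls off the work surface, if the arm or the gripper's body presses on something with over 40 N, if the wrist force passes 120 N, or if a joint passes its speed limit or range.

ROBOT

A 6-joint arm with a two-finger parallel gripper is mounted at the origin on the work surface. World frame = base frame: x ahead of the robot, y to its left, z up, the work surface at z = 0. Lengths are in m, angles in rad, forces in N, time in s.
With the tool pointing down it reaches from about 0.25 to 0.775 m from the base axis. Payload 4 kg.
Tool frame: the origin (TCP) lies midway between the tips of the shut fingers; the grasp point (between the pads) lies 19 mm behind it; z points along the fingers, y is the direction in which the jaws open and shut (so a half turn about z gives the same grasp; the last joint's range is limited). The gripper opens to 94 mm and grips with 3 to 60 N. Pads are 16 mm wide; open, the fingers measure 119 mm over their backs; the gripper's body (75 mm by 177 mm) begins 78 mm behind the grasp point.
Start: joints at [-1.334, 0.087, 1.371, -0, 1.684, -0.103], TCP at [0.183, -0.519, 0.206] pointing down, gripper open.
Joint ranges: [-3.1, 3.1], [-0.76, 2.03], [0.27, 2.55], [-1.08, 4.22], [0.17, 2.65], [-2.57, 2.57]. Speed limits (rad/s): [2.79, 2.79, 3.14, 3.14, 3.14, 3.14].

INTERFACE

Orientations are given as [roll, pitch, yaw] about the fixed x, y, z axes, in that order (R = Rz(yaw) Ry(pitch) Rx(roll)).
In Python, from bench import get_obs, snapshot, ticket gives the robot as it stands.
- The arm moves only by the shell command python3 -m creep 'ROWS' [OPENING]. ROWS is JSON, a list that holds one entry, the list of rows, each a list of 4 numbers: the shift along the tool's x, y, z in mm, then the turn about the tool's z in degrees. A call has 1 to 8 rows; each row shifts and turns the commanded pose from where the row before left it, along the tool's axes as they then stand; what a row does not reach is not made up. A row lasts 1/8 s, in which the tool goes at most 62.5 mm and 10.7 degrees, less where a joint would pass 70% of its speed; a pose out of reach is approached as far as the arm can. A call with a gripper value outside its range is refused whole. OPENING is the opening, from 0 (shut) to 1 (fully open), set as the call begins (- or left out, the last holds). The fingers move at their own pace and stop on an object; the grip force is fixed at half the most. Time passes only in rows, so rows that do not move let the fingers close. It gives the time, the measured TCP pose, the force and the opening at its end, in the units of the state.
- get_obs(): the state, without advancing time (a new reading comes with each control period).
- snapshot(name): name is "side" or "top"; returns a dict with "color" (480x640x3 uint8, red, green, blue), "depth" (480x640 float32, m along the optical axis (not along the pixel's ray), 0 where there is no reading), "fx", "fy", "cx", "cy" (pixels), "distortion" ([k1, k2, p1, p2, k3] as OpenCV has them; the pictures are not rectified), "extrinsics" (4x4, takes a point from world to camera coordinates). Camera axes: x right, y down, z forward; pixel columns grow to the right and rows downward; lengths in m; the calibration is good to about 2 mm. A picture is of the moment at which its call begins.
- ticket.close_job(): hands the job in, once; it reports no verdict.
The state is a dict: "time": time; "joint_positions": joint angles; "qvel": joint speeds; "joint_torque": joint torques, N m; "tool_pos": TCP position; "ee_rot": TCP orientation; "wrist_force": force on the tool from outside, world axes, zero at the start; "wrist_torque": the same for the moment, N m; "width": finger opening in m.
Only numpy, scipy, OpenCV 4.12 (cv2) and the standard library are available. Lean on these libraries where they do the work, as an engineer would, in place of code of your own. Each camera call takes 0.05 s, during which the arm holds its last target. There are 200 camera calls.

## Working session

There is one attempt and no reset: what is moved stays moved. The work goes in short steps, Python scripts to look and compute and a shell command to move; the robot and the scene stay as the last step left them, time stands still between calls to the robot, and variables do not carry over. Pictures are saved under pics/ and viewed, on a budget of 10 in all, crops included, one or two more only if the job needs it, and the job is handed in when it is done.

```bash
mkdir -p pics; ls; python3 - <<'E'
from bench import get_obs,snapshot
import cv2,pickle,numpy as np
o=get_obs();print({k:np.round(v,3) for k,v in o.items()})
for n in("top","side"):
    s=snapshot(n);pickle.dump(s,open(f"{n}.pkl","wb"));cv2.imwrite(f"pics/{n}.png",s["color"][:,:,::-1])
    print(s["fx"],s["fy"],s["cx"],s["cy"],s["distortion"],np.round(s["extrinsics"],3).tolist())
E
```

```text
pics
{'time': np.float64(0.0), 'joint_positions': array([-1.334,  0.088,  1.372, -0.   ,  1.684, -0.103]), 'qvel': array([-0.001, -0.001, -0.001,  0.   , -0.   ,  0.001]), 'joint_torque': array([-1.0000e-03, -3.4018e+01, -3.0243e+01,  7.2000e-02,  3.3000e-02,
       -0.0000e+00]), 'tool_pos': array([ 0.183, -0.518,  0.204]), 'ee_rot': array([-3.139, -0.   ,  0.34 ]), 'wrist_force': array([-0.401,  0.476,  0.223]), 'wrist_torque': array([-0.037, -0.01 ,  0.036]), 'width': np.float64(0.094)}
526.3082747958733 526.3082747958733 320.3272235346098 234.70885587850526 [-0.10668326  0.          0.          0.          0.        ] [[0.123, -0.992, 0.005, -0.052], [-0.972, -0.121, -0.2, 0.554], [0.199, 0.02, -0.98, 1.333], [0.0, 0.0, 0.0, 1.0]]
475.57077378396593 475.57077378396593 315.142090404465 233.60117616339093 [-0.05735111  0.          0.          0.          0.        ] [[-0.869, -0.495, -0.017, 0.485], [-0.343, 0.626, -0.701, 0.225], [0.357, -0.603, -0.713, 1.045], [0.0, 0.0, 0.0, 1.0]]
```

View pics/top.png

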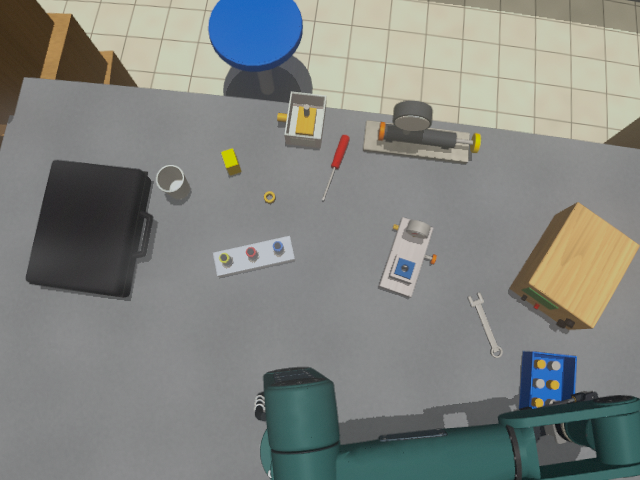

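View pics/side.png

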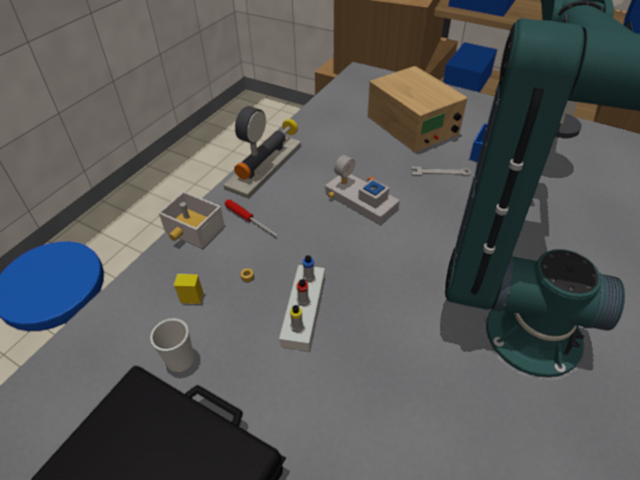

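The top view shows the blue transmitter at about (278,247), red at (251,253), yellow at (225,258), and the port at (403,268). In the side view, blue is at (309,262) and the port at (374,187). Next I'll zoom in on both.

```bash
cat > h.py <<'E'
import numpy as np,cv2,pickle
from bench import snapshot,get_obs
def cam(s):
    K=np.array([[s["fx"],0,s["cx"]],[0,s["fy"],s["cy"]],[0,0,1]]);return K,np.array(s["distortion"],float),np.array(s["extrinsics"])
def ray(s,uv,z):
    K,d,E=cam(s);p=cv2.undistortPoints(np.array(uv,float).reshape(-1,1,2),K,d).reshape(-1,2)
    R,t=E[:3,:3],E[:3,3];c=-R.T@t;D=np.c_[p,np.ones(len(p))]@R
    return c+D*((z-c[2])/D[:,2])[:,None]
def proj(s,P):
    K,d,E=cam(s);return cv2.projectPoints(np.array(P,float).reshape(-1,1,3),cv2.Rodrigues(E[:3,:3])[0],E[:3,3],K,d)[0].reshape(-1,2)
def blue(s):
    h=cv2.cvtColor(s["color"],cv2.COLOR_RGB2HSV);return cv2.inRange(h,(100,110,50),(125,255,255))
def cloud(s):
    K,d,E=cam(s);v,u=np.mgrid[:480,:640];p=cv2.undistortPoints(np.c_[u.ravel(),v.ravel()].astype(float).reshape(-1,1,2),K,d).reshape(-1,2)
    Z=s["depth"].ravel()[:,None];return ((np.c_[p,np.ones(len(p))]*Z-E[:3,3])@E[:3,:3]).reshape(480,640,3)
E
python3 - <<'E'
from h import *
T=[]
for n,boxes in(("top",[(210,230,90,50),(375,210,70,90)]),("side",[(275,245,60,110),(320,150,85,75)])):
    s=pickle.load(open(n+".pkl","rb"));m=blue(s);C=cloud(s)
    k,l,st,ce=cv2.connectedComponentsWithStats(m)
    for i in range(1,k):
        if st[i,4]>15 and st[i,4]<600:
            q=C[l==i];print(n,st[i],ce[i].round(1),np.median(q,0).round(3),"z",np.percentile(q[:,2],[5,95]).round(3))
    for x,y,w,h in boxes:
        c=s["color"][y:y+h,x:x+w,::-1];T.append(cv2.resize(c,None,fx=min(400/w,300/h),fy=min(400/w,300/h),interpolation=cv2.INTER_NEAREST))
I=np.zeros((600,800,3),np.uint8)
for i,t in enumerate(T): y,x=300*(i//2),400*(i%2);I[y:y+t.shape[0],x:x+t.shape[1]]=t[:300,:400]
cv2.imwrite("pics/crop.png",I)
E
```

```text
top [395 259  20  20 218] [404.4 268.2] [ 0.492 -0.21   0.074] z [0.07  0.078]
side [624   0  16  34 362] [633.7  16. ] [-0.012 -1.311  0.267] z [0.221 0.327]
side [470 123  18  39 295] [478.  143.4] [ 0.31  -0.563  0.048] z [0.007 0.414]
side [364 181  20  14 138] [373.5 187.3] [ 0.493 -0.207  0.075] z [0.071 0.078]
side [303 258  11  10  78] [307.9 262.7] [0.501 0.129 0.095] z [0.084 0.104]
```

View pics/crop.png

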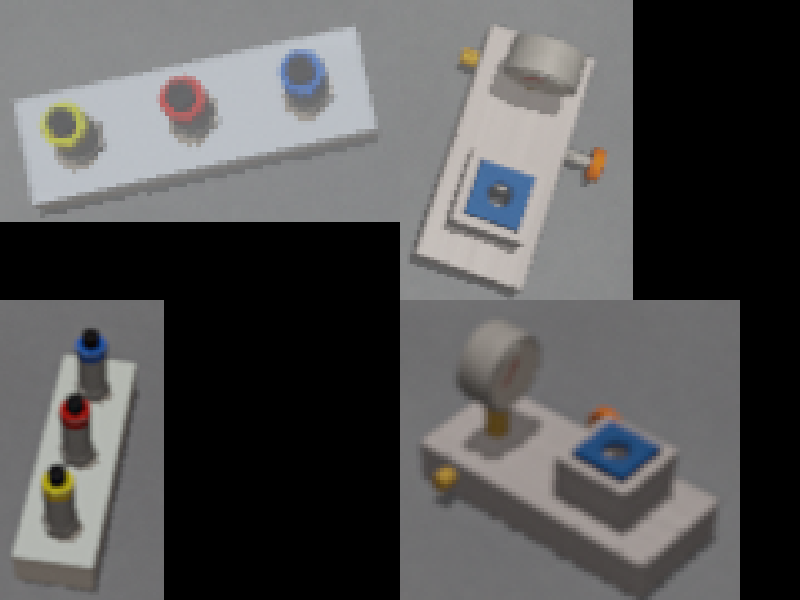

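The crops show the blue transmitter at the rack's end nearest the manifold, the colored rings around dark stubs, and the port hole in the middle of the blue square.

```bash
cat >> h.py <<'E'
def wrect(P):
    (c,(a,b),t)=cv2.minAreaRect((P[:,:2]*1000).astype(np.float32));
    return np.round(c,1),round(a,1),round(b,1),round(t,1)
E
python3 - <<'E'
from h import *
for n,port,rack in(("top",(404,268),(255,256)),("side",(373,187),(303,305))):
    s=pickle.load(open(n+".pkl","rb"));h=cv2.cvtColor(s["color"],cv2.COLOR_RGB2HSV)
    def big(m,near,r):
        k,l,st,ce=cv2.connectedComponentsWithStats(m);i=1+np.argmin([np.hypot(*(c-near))-.01*a for c,a in zip(ce[1:],st[1:,4])])
        return np.argwhere(l==i)[:,::-1],st[i]
    q,_=big(blue(s),port,0);P=ray(s,q,.075);print(n,"port",wrect(P))
    # hole: pixel-filled sleeve centroid
    hull=cv2.convexHull(q.astype(np.int32));M=cv2.moments(hull);print(" hullc",ray(s,[(M["m10"]/M["m00"],M["m01"]/M["m00"])],.075).round(4))
    C=cloud(s);z=C[...,2]
    m=((abs(z-.034)<.006)&(h[...,1]<60)&(h[...,2]>100)).astype(np.uint8);q,st=big(m,rack,0);print(" rack",st,wrect(ray(s,q,.034)))
    for col,lo,hi in(("b",(100,110,50),(125,255,255)),("r",(0,130,60),(8,255,255)),("y",(24,130,80),(35,255,255))):
        m=cv2.inRange(h,lo,hi);x,y,w,hh=(210,235,85,35) if n=="top" else(285,250,35,75)
        mm=np.zeros_like(m);mm[y:y+hh,x:x+w]=m[y:y+hh,x:x+w];q=np.argwhere(mm)[:,::-1]
        hull=cv2.convexHull(q.astype(np.int32));M=cv2.moments(hull);c=(M["m10"]/M["m00"],M["m01"]/M["m00"])
        print(" ",col,len(q),np.round(c,1),ray(s,[c],.09)[0].round(4),ray(s,[c],.094)[0].round(4),wrect(ray(s,q,.094)))
E
```

```text
top port (array([ 492. , -209.6]), 40.8, 42.3, 77.2)
 hullc [[ 0.4918 -0.2098  0.075 ]]
 rack [ 213  236   82   40 1450] (array([483. , 187.4]), 65.5, 211.2, 19.9)
  b 15 [277.4 246.4] [0.5054 0.1212 0.09  ] [0.5047 0.1208 0.094 ] (array([503.2, 120.1]), 16.8, 21.0, 23.4)Traceback (most recent call last):
  File "<stdin>", line 15, in <module>
ZeroDivisionError: float division by zero
```

```bash
python3 - <<'E'
from h import *
th=np.deg2rad(19.9);ux=np.array([np.cos(th),np.sin(th)]);uy=np.array([-ux[1],ux[0]])
for n in("top","side"):
    s=pickle.load(open(n+".pkl","rb"));h=cv2.cvtColor(s["color"],cv2.COLOR_RGB2HSV);C=cloud(s);z=C[...,2]
    m=((abs(z-.034)<.006)&(h[...,1]<60)&(h[...,2]>100)).astype(np.uint8)
    if n=="side":
        q,_=None,None
        k,l,st,ce=cv2.connectedComponentsWithStats(m)
        for i in range(1,k):
            if st[i,4]>200:print("side comp",st[i],wrect(ray(s,np.argwhere(l==i)[:,::-1],.034)))
    q=blue(s)
    x,y,w,hh=(210,235,85,35) if n=="top" else(285,250,35,75)
    for col,hu in(("b",(105,125)),("r",(-8,8)),("y",(24,35))):
        H=h[...,0].astype(int);H=np.where(H>170,H-180,H)
        m=(H>=hu[0])&(H<=hu[1])&(h[...,1]>85)&(h[...,2]>60);mm=np.zeros_like(m);mm[y:y+hh,x:x+w]=m[y:y+hh,x:x+w]
        mm=mm.astype(np.uint8);k,l,st,ce=cv2.connectedComponentsWithStats(mm);i=1+np.argmax(st[1:,4]);q=np.argwhere(l==i)[:,::-1]
        hull=cv2.convexHull(q.astype(np.int32));M=cv2.moments(hull);c=(M["m10"]/M["m00"],M["m01"]/M["m00"])
        p=ray(s,[c],.092)[0]
        print(n,col,len(q),np.round(c,1),p.round(4),wrect(ray(s,q,.092)),"in rack",(np.array([ux,uy])@(p[:2]-[.483,.1874])).round(4))
    if n=="side":print("port side",[ (ray(s,[(373.5,187.3)],.075)).round(4)])
p=np.array([.483,.1874])-.07*uy;print("well",p)
E
```

```text
top b 33 [277.3 245.9] [0.5065 0.1214 0.092 ] (array([506.3, 120.9]), 20.8, 23.1, 7.1) in rack [-0.0004 -0.0701]
top r 30 [250.5 251.7] [0.4831 0.1874 0.092 ] (array([483.5, 187.5]), 22.1, 21.6, 52.6) in rack [ 0.0001 -0.0001]
top y 35 [223.7 257.4] [0.4598 0.2533 0.092 ] (array([459.8, 252.8]), 22.0, 23.3, 61.8) in rack [0.0007 0.0699]
side comp [326 174  73  43 933] (array([ 530.6, -216.4]), 92.8, 199.7, 77.4)
side comp [ 280  265   45   80 1414] (array([481.2, 189.2]), 65.2, 214.5, 19.8)
side b 80 [307.8 262.3] [0.5049 0.125  0.092 ] (array([505.3, 125.8]), 25.3, 27.2, 28.9) in rack [-0.0007 -0.0662]
side r 85 [302.2 286.3] [0.4806 0.1909 0.092 ] (array([480.6, 191.4]), 22.0, 30.2, 31.2) in rack [-0.0011  0.0042]
side y 78 [295.6 311.9] [0.4581 0.2556 0.092 ] (array([458. , 255.9]), 23.0, 25.1, 31.8) in rack [-0.0002  0.0726]
port side [array([[ 0.4922, -0.2069,  0.075 ]])]
well [0.50682657 0.12157983]
```

Both views agree on the geometry:

| Item | Measurement |
|---|---|
| Rack | 65 x 211 mm, yaw 19.9° |
| Blue transmitter | about (0.506, 0.122) |
| Port | about (0.492, -0.209) |

The side camera reads about 3 mm more in y. The jaws have to open along the rack's x, so the tool needs yaw 110°, which is a turn of about -90.4° about tool z.

```bash
python3 -m creep '[[[0,0,0,-10],[0,0,0,-10],[0,0,0,-10],[0,0,0,-10],[0,0,0,-10],[0,0,0,-10],[0,0,0,-10],[0,0,0,-10]]]' 1; python3 -m creep '[[[0,0,0,-10.4],[0,0,0,0]]]'
cat > g.py <<'E'
import sys
from h import *
from scipy.spatial.transform import Rotation as Ro
def go(x,y,z):
    o=get_obs();R=Ro.from_euler("xyz",o["ee_rot"]).as_matrix();print("delta tool mm",(R.T@(np.array([x,y,z])-o["tool_pos"])*1000).round(1),"rpy deg",np.rad2deg(o["ee_rot"]).round(2))
    print("pos",o["tool_pos"].round(4),"F",o["wrist_force"].round(2),"w",o["width"].round(4),"t",o["time"],"q6",o["joint_positions"][5].round(2))
go(*map(float,sys.argv[1:4]))
E
python3 g.py .506 .122 .19
```

```text
time: 1.1
tool_pos: [0.1832, -0.5183, 0.2048]
ee_rot: [-3.142, -0.001, 1.742]
wrist_force: [0.3, 0.5, -0.0]
width: 0.0937
time: 1.35
tool_pos: [0.1833, -0.5183, 0.2049]
ee_rot: [3.141, -0.001, 1.915]
wrist_force: [0.0, 0.1, 0.0]
width: 0.0942
delta tool mm [493.6 520.1  15.5] rpy deg [ 1.7999e+02 -6.0000e-02  1.0975e+02]Traceback (most recent call last):
  File "g.py", line 7, in <module>
    go(*map(float,sys.argv[1:4]))
    ~~^^^^^^^^^^^^^^^^^^^^^^^^^^^
  File "g.py", line 6, in go
    print("pos",o["tool_pos"].round(4),"F",o["wrist_force"].round(2),"w",o["width"].round(4),"t",o["time"],"q6",o["joint_positions"][5].round(2))
                                                                         ^^^^^^^^^^^^^^^^
AttributeError: 'float' object has no attribute 'round'
```

```bash
sed -i 's/o\["width"\].round(4)/round(float(o["width"]),4)/' g.py
python3 -m creep '[[[35,37,0,0],[35,37,0,0],[35,37,0,0],[35,37,0,0],[35,37,0,0],[35,37,0,0],[35,37,0,0],[35,37,0,0]]]' >/dev/null; python3 -m creep '[[[35,37,0,0],[35,37,0,0],[35,37,0,0],[35,37,0,0],[35,37,0,0],[35,37,0,0],[0,0,0,0]]]'; python3 g.py .506 .122 .19
```

```text
time: 3.22
tool_pos: [0.5042, 0.1209, 0.2044]
ee_rot: [-3.14, -0.001, 1.919]
wrist_force: [-0.6, -0.6, 0.6]
width: 0.0938
delta tool mm [ 0.5  2.1 14.4] rpy deg [-1.7991e+02 -5.0000e-02  1.0997e+02]
pos [0.5042 0.1209 0.2044] F [-0.57 -0.62  0.61] w 0.0938 t 3.225 q6 -0.22
```

```bash
python3 -m creep '[[[1,2,40,0],[0,0,40,0],[0,0,40,0],[0,0,25,0],[0,0,12,0],[0,0,0,0]]]'; python3 -m creep '[[[0,0,0,0],[0,0,0,0],[0,0,0,0],[0,0,0,0],[0,0,0,0],[0,0,0,0]]]' 0; python3 g.py .506 .122 .048
```

```text
time: 3.98
tool_pos: [0.5049, 0.1192, 0.0481]
ee_rot: [-3.14, 0.0, 1.916]
wrist_force: [0.8, -0.4, 0.9]
width: 0.0942
time: 4.72
tool_pos: [0.5055, 0.1199, 0.0484]
ee_rot: [-3.142, 0.0, 1.918]
wrist_force: [-0.0, 0.1, -0.3]
width: 0.0373
delta tool mm [1.7 1.2 0.4] rpy deg [-180.      0.    109.87]
pos [0.5055 0.1199 0.0484] F [-0.02  0.12 -0.28] w 0.0373 t 4.725 q6 -0.22
```

```bash
python3 -m creep '[[[1.5,0,0,0],[0,0,0,0],[0,0,0,0],[0,0,0,0],[0,0,0,0],[0,0,0,0]]]'; python3 g.py .506 .122 .048;  python3 -m creep '[[[0,0,0,0],[0,0,0,0]]]'; python3 g.py .506 .122 .048
```

```text
time: 5.48
tool_pos: [0.5054, 0.1216, 0.0486]
ee_rot: [3.14, -0.0, 1.918]
wrist_force: [1.8, 2.1, -1.4]
width: 0.0254
delta tool mm [0.2 0.7 0.6] rpy deg [ 1.7994e+02 -1.0000e-02  1.0987e+02]
pos [0.5054 0.1216 0.0486] F [ 1.84  2.07 -1.43] w 0.0254 t 5.475 q6 -0.22
time: 5.72
tool_pos: [0.5054, 0.1215, 0.0486]
ee_rot: [3.141, -0.0, 1.918]
wrist_force: [3.9, 2.3, -2.2]
width: 0.0253
delta tool mm [0.2 0.8 0.6] rpy deg [179.94  -0.   109.87]
pos [0.5054 0.1215 0.0486] F [ 3.91  2.35 -2.17] w 0.0253 t 5.725 q6 -0.22
```

Gripped, with the width reading 25 mm. Next: lift out.

```bash
python3 -m creep '[[[0,0,-5,0],[0,0,-10,0],[0,0,-15,0],[0,0,-30,0],[0,0,-40,0],[0,0,-40,0],[0,0,-15,0],[0,0,0,0]]]'; python3 g.py .492 -.209 .2
```

```text
time: 6.72
tool_pos: [0.5048, 0.1211, 0.2038]
ee_rot: [-3.142, 0.001, 1.917]
wrist_force: [-0.3, -0.6, -0.9]
width: 0.0256
delta tool mm [-306.1 -124.2    4. ] rpy deg [-1.8000e+02  3.0000e-02  1.0986e+02]
pos [0.5048 0.1211 0.2038] F [-0.31 -0.61 -0.9 ] w 0.0256 t 6.725 q6 -0.22
```

```bash
python3 - <<'E'
from h import *
for n in("top","side"):
    s=snapshot(n);pickle.dump(s,open(n+"2.pkl","wb"))
    p=proj(s,[get_obs()["tool_pos"]])[0];print(n,p)
s=pickle.load(open("side2.pkl","rb"));x,y=p.astype(int);c=s["color"][y-60:y+60,x-80:x+80,::-1];cv2.imwrite("pics/lift.png",cv2.resize(c,None,fx=4,fy=4,interpolation=0))
E
```

```text
top [273.79145809 238.47361026]
side [307.73425511 227.350087  ]
```

View pics/lift.png

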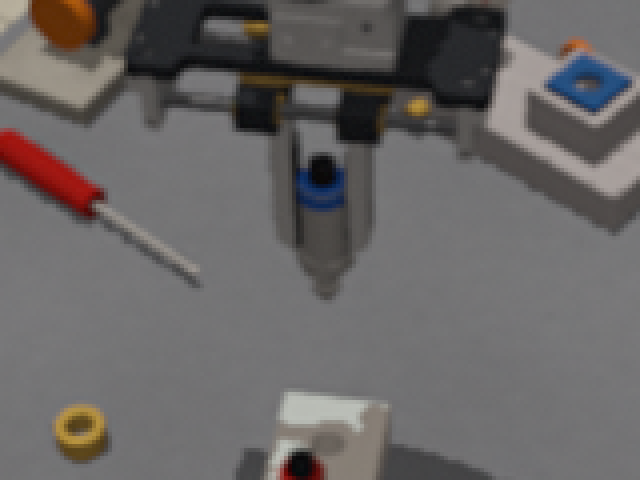

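The side view shows the transmitter held upright, with its nose at about (325,295) in the crop. Next I'll carry it over the port.

```bash
python3 -m creep '[[[-38,-16,0,0],[-38,-16,0,0],[-38,-16,0,0],[-38,-16,0,0],[-38,-15,0,0],[-38,-15,0,0],[-39,-16,0,0],[-39,-16,0,0]]]' >/dev/null; python3 -m creep '[[[0,0,30,0],[0,0,30,0],[0,0,10,0],[0,0,0,0],[0,0,0,0]]]'; python3 g.py .491 -.2097 .13
python3 - <<'E'
from h import *
o=get_obs()
for n in("side","top"):
    s=snapshot(n);p=proj(s,[o["tool_pos"]])[0];x,y=p.astype(int);y0=y-70;x0=x-80
    cv2.imwrite(f"pics/hov_{n}.png",cv2.resize(s["color"][y0:y0+120,x0:x0+160,::-1],None,fx=4,fy=4,interpolation=0))
    m=blue(s);k,l,st,ce=cv2.connectedComponentsWithStats(m)
    zb=o["tool_pos"][2]+.019+.026
    for i in range(1,k):
        if st[i,4]>10 and np.hypot(*(ce[i]-p))<60:
            q=np.argwhere(l==i)[:,::-1];M=cv2.moments(cv2.convexHull(q.astype(np.int32)));c=(M["m10"]/M["m00"],M["m01"]/M["m00"])
            print(n,st[i],np.round(c,1),"as port",ray(s,[c],.075)[0].round(4),"as band",ray(s,[c],zb)[0].round(4))
E
```

```text
time: 8.45
tool_pos: [0.4911, -0.2094, 0.1346]
ee_rot: [3.14, 0.001, 1.918]
wrist_force: [-0.7, -0.2, -1.5]
width: 0.0256
delta tool mm [-0.2 -0.2  4.6] rpy deg [1.7993e+02 9.0000e-02 1.0989e+02]
pos [ 0.4911 -0.2094  0.1346] F [-0.69 -0.23 -1.55] w 0.0256 t 8.45 q6 -0.86
side [373 154  10   8  55] [377.1 157.6] as port [ 0.5395 -0.3348  0.075 ] as band [ 0.4876 -0.2017  0.1796]
side [364 181  20  14 134] [373.6 187.5] as port [ 0.4916 -0.2063  0.075 ] as band [ 0.4458 -0.0893  0.1796]
top [395 258  11  19 102] [400.3 268. ] as port [ 0.491  -0.1992  0.075 ] as band [ 0.4745 -0.1846  0.1796]
```

View pics/hov_side.png

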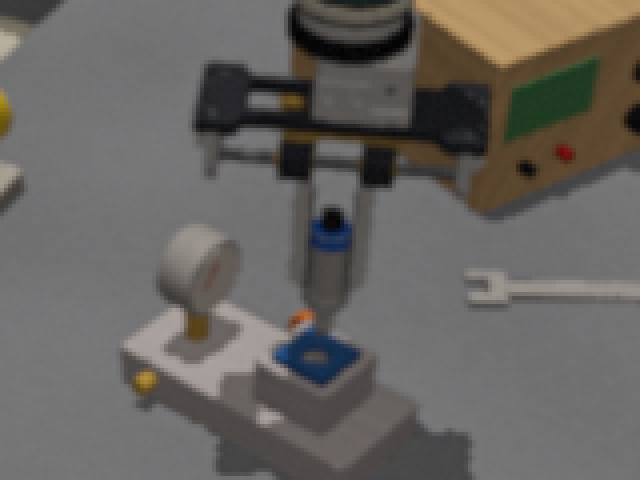

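Held correctly, with the nose just above the port hole (hole at about (316,356) in the crop). The side view and kinematics agree across the view direction, and any residual along it is under 2 mm. Next I'll lower into the mouth in small steps.

```bash
python3 -m creep '[[[-0.7,0,10,0],[0,0,5,0],[0,0,0,0]]]'; python3 -m creep '[[[0,0,2,0],[0,0,2,0],[0,0,2,0],[0,0,0,0]]]';python3 g.py .491 -.2097 .0896
```

```text
time: 8.93
tool_pos: [0.4902, -0.2096, 0.1175]
ee_rot: [-3.14, -0.001, 1.918]
wrist_force: [-0.7, -0.3, -0.9]
width: 0.0257
time: 9.43
tool_pos: [0.4906, -0.2099, 0.1123]
ee_rot: [-3.141, -0.0, 1.918]
wrist_force: [0.0, -0.6, -1.1]
width: 0.0258
delta tool mm [ 0.   0.4 22.7] rpy deg [-1.7999e+02 -1.0000e-02  1.0987e+02]
pos [ 0.4906 -0.2099  0.1123] F [ 0.   -0.56 -1.06] w 0.0258 t 9.425 q6 -0.86
```

```bash
python3 -m creep '[[[0,0,2,0],[0,0,0,0]]]';python3 -m creep '[[[0,0,1.5,0],[0,0,0,0]]]';python3 -m creep '[[[0,0,1.5,0],[0,0,0,0]]]'
```

```text
time: 9.68
tool_pos: [0.491, -0.21, 0.1107]
ee_rot: [3.141, 0.001, 1.918]
wrist_force: [1.0, 0.1, -1.2]
width: 0.0254
time: 9.93
tool_pos: [0.4914, -0.21, 0.1095]
ee_rot: [3.14, 0.001, 1.918]
wrist_force: [1.2, 0.3, 0.9]
width: 0.0254
time: 10.18
tool_pos: [0.4917, -0.2101, 0.1083]
ee_rot: [3.139, 0.002, 1.918]
wrist_force: [2.4, 0.0, 2.8]
width: 0.0256
```

Chamfer contact is pushing the tool +x, so I'll shift about 1.5 mm that way (tool x -0.5, y +1.4).

```bash
python3 -m creep '[[[-0.5,1.4,0,0],[0,0,0,0],[0,0,0,0]]]';python3 -m creep '[[[0,0,1.5,0],[0,0,0,0],[0,0,0,0]]]';python3 -m creep '[[[0,0,1.5,0],[0,0,0,0],[0,0,0,0]]]'
```

```text
time: 10.55
tool_pos: [0.4923, -0.2099, 0.1072]
ee_rot: [3.141, 0.0, 1.918]
wrist_force: [2.9, -1.0, -0.1]
width: 0.0256
time: 10.92
tool_pos: [0.4924, -0.2098, 0.1059]
ee_rot: [3.141, 0.0, 1.918]
wrist_force: [3.5, 0.4, 0.3]
width: 0.0253
time: 11.3
tool_pos: [0.4924, -0.2099, 0.1046]
ee_rot: [3.141, 0.0, 1.918]
wrist_force: [4.2, 0.6, 0.7]
width: 0.026
```

```bash
python3 -m creep '[[[-0.4,1,0,0],[0,0,0,0],[0,0,0,0]]]';python3 -m creep '[[[0,0,1.5,0],[0,0,0,0],[0,0,0,0]]]';python3 -m creep '[[[0,0,1.5,0],[0,0,0,0],[0,0,0,0]]]'
```

```text
time: 11.68
tool_pos: [0.4926, -0.2099, 0.104]
ee_rot: [-3.14, -0.001, 1.917]
wrist_force: [1.6, -0.4, -1.0]
width: 0.0253
time: 12.05
tool_pos: [0.4927, -0.2099, 0.1026]
ee_rot: [-3.14, -0.001, 1.917]
wrist_force: [0.4, -0.2, -0.7]
width: 0.0253
time: 12.42
tool_pos: [0.4932, -0.21, 0.1014]
ee_rot: [-3.141, 0.0, 1.918]
wrist_force: [1.1, 0.3, -1.9]
width: 0.0255
```

```bash
for i in 1 2 3; do python3 -m creep '[[[0,0,1.5,0],[0,0,0,0]]]' | grep -E "pos|force"; done
```

```text
tool_pos: [0.4935, -0.21, 0.1002]
wrist_force: [0.7, -0.5, -0.6]
tool_pos: [0.4937, -0.2102, 0.0993]
wrist_force: [-0.4, -0.1, 2.4]
tool_pos: [0.4938, -0.2102, 0.0979]
wrist_force: [-0.4, 0.5, 3.9]
```

```bash
python3 -m creep '[[[0,0,1,0],[0,0,0,0]]]' | grep -E "pos|force";python3 -m creep '[[[0,0,1,0],[0,0,0,0]]]' | grep -E "pos|force";python3 -m creep '[[[0,0,1,0],[0,0,0,0]]]' | grep -E "pos|force"
```

```text
tool_pos: [0.4939, -0.2103, 0.0972]
wrist_force: [-0.7, -0.5, 5.6]
tool_pos: [0.493, -0.2102, 0.0946]
wrist_force: [0.3, -1.1, 2.5]
tool_pos: [0.4931, -0.2101, 0.0937]
wrist_force: [-0.1, -0.8, 0.4]
```

```bash
for i in 1 2 3; do python3 -m creep '[[[0,0,1,0],[0,0,0,0]]]' | grep -E "pos|force"; done
```

```text
tool_pos: [0.4932, -0.2099, 0.0928]
wrist_force: [-0.2, -0.7, 0.9]
tool_pos: [0.4932, -0.2099, 0.0919]
wrist_force: [1.0, -0.9, 1.1]
tool_pos: [0.4932, -0.2097, 0.0904]
wrist_force: [0.4, -0.8, -0.6]
```

```bash
for i in 1 2 ; do python3 -m creep '[[[0,0,0.7,0],[0,0,0,0]]]' | grep -E "pos|force"; done
```

```text
tool_pos: [0.4932, -0.2097, 0.0898]
wrist_force: [1.0, -1.0, -1.7]
tool_pos: [0.4932, -0.2098, 0.0895]
wrist_force: [1.2, 0.2, -0.1]
```

```bash
for i in 1 2 ; do python3 -m creep '[[[0,0,0.8,0],[0,0,0,0]]]' | grep -E "pos|force"; done
```

```text
tool_pos: [0.4933, -0.2099, 0.0892]
wrist_force: [-0.4, 1.5, 2.2]
tool_pos: [0.4933, -0.2099, 0.0888]
wrist_force: [-1.0, 1.6, 5.1]
```

```bash
for i in 1 2 ; do python3 -m creep '[[[0,0,0.8,0],[0,0,0,0],[0,0,0,0]]]' | grep -E "pos|force"; done
```

```text
tool_pos: [0.4933, -0.2099, 0.0886]
wrist_force: [-2.5, 1.9, 7.5]
tool_pos: [0.4933, -0.2099, 0.0884]
wrist_force: [-3.0, 2.6, 9.5]
```

The force rises steeply at the expected depth (TCP about 0.0885, predicted 0.0896), so the shoulder is on the mouth. Next is the pull.

```bash
python3 -m creep '[[[0,0,0.5,0],[0,0,0,0]]]' | grep -E "pos|force";python3 -m creep '[[[0,0,-2,0],[0,0,-2,0],[0,0,0,0]]]' | grep -E "pos|force"; for i in 1 2 ; do python3 -m creep '[[[0,0,-0.8,0],[0,0,0,0]]]' | grep -E "pos|force"; done
```

```text
tool_pos: [0.4933, -0.2099, 0.0883]
wrist_force: [-3.6, 3.1, 11.0]
tool_pos: [0.4932, -0.2101, 0.0893]
wrist_force: [1.0, -0.6, 0.7]
tool_pos: [0.4932, -0.21, 0.0901]
wrist_force: [1.5, -1.1, -2.1]
tool_pos: [0.4931, -0.2099, 0.0909]
wrist_force: [1.4, -0.4, -4.9]
```

```bash
for i in 1 2 3; do python3 -m creep '[[[0,0,-0.6,0],[0,0,0,0],[0,0,0,0]]]' | grep -E "pos|force"; done
```

```text
tool_pos: [0.493, -0.2098, 0.0912]
wrist_force: [1.9, -1.5, -9.1]
tool_pos: [0.4928, -0.2098, 0.0916]
wrist_force: [3.6, -1.9, -14.3]
tool_pos: [0.4927, -0.2097, 0.0921]
wrist_force: [4.7, -2.6, -21.7]
```

Overshot: 21.7 N at the wrist, about 20 N at the latch and still under 25. I'll back off.

```bash
python3 -m creep '[[[0,0,0.6,0],[0,0,0,0],[0,0,0,0]]]' | grep -E "time|pos|force";  python3 -m creep '[[[0,0,0,0],[0,0,0,0]]]' | grep -E "pos|force"
```

```text
time: 19.05
tool_pos: [0.4928, -0.2097, 0.0921]
wrist_force: [3.2, -2.1, -21.4]
tool_pos: [0.4928, -0.2098, 0.0922]
wrist_force: [2.9, -2.0, -22.6]
```

```bash
python3 -m creep '[[[0,0,0.8,0],[0,0,0,0]]]' | grep -E "time|pos|force";  python3 -m creep '[[[0,0,0,0],[0,0,0,0]]]' | grep -E "pos|force"
```

```text
time: 19.55
tool_pos: [0.493, -0.2098, 0.092]
wrist_force: [1.7, -2.4, -20.5]
tool_pos: [0.4931, -0.2099, 0.092]
wrist_force: [1.4, -0.6, -21.6]
```

```bash
for i in 1 2 3; do python3 -m creep '[[[0,0,0.5,0],[0,0,0,0]]]' | grep -E "pos|force"; done
```

```text
tool_pos: [0.4932, -0.2099, 0.0918]
wrist_force: [0.5, -0.2, -17.4]
tool_pos: [0.4932, -0.21, 0.0916]
wrist_force: [-1.2, -0.0, -13.9]
tool_pos: [0.4933, -0.21, 0.0913]
wrist_force: [-2.2, 0.3, -10.2]
```

```bash
for i in 1 2; do python3 -m creep '[[[0,0,-0.2,0]]]' | grep -E "pos|force"; done;  for i in 1 2; do python3 -m creep '[[[0,0,0,0]]]' | grep -E "pos|force"; done
```

```text
tool_pos: [0.4933, -0.21, 0.0913]
wrist_force: [-1.6, 0.4, -9.8]
tool_pos: [0.4934, -0.21, 0.0913]
wrist_force: [-1.8, 0.1, -9.9]
tool_pos: [0.4933, -0.2101, 0.0912]
wrist_force: [-2.5, 0.8, -9.5]
tool_pos: [0.4934, -0.2101, 0.0912]
wrist_force: [-2.8, -0.1, -9.0]
```

```bash
python3 -m creep '[[[0,0,-0.5,0]]]' | grep -E "pos|force"; for i in 1 2 3; do python3 -m creep '[[[0,0,0,0]]]' | grep -E "time|force"; done
```

```text
tool_pos: [0.4933, -0.21, 0.0913]
wrist_force: [-0.9, 1.2, -10.9]
time: 21.3
wrist_force: [-2.0, -0.4, -9.2]
time: 21.42
wrist_force: [-1.9, 0.8, -9.1]
time: 21.55
wrist_force: [-1.3, 0.2, -9.4]
```

```bash
python3 -m creep '[[[0,0,-0.5,0],[0,0,0,0]]]' | grep -E "pos|force"; for i in 1 2; do python3 -m creep '[[[0,0,0,0]]]' | grep -E "time|force"; done
```

```text
tool_pos: [0.4933, -0.21, 0.0914]
wrist_force: [-1.4, -0.5, -12.1]
time: 21.92
wrist_force: [-1.0, -0.5, -12.1]
time: 22.05
wrist_force: [-1.7, 0.0, -12.8]
```

```bash
for i in 1 2 3; do python3 -m creep '[[[0,0,0,0],[0,0,0,0]]]' | grep -E "time|force"; done
```

```text
time: 22.3
wrist_force: [-0.5, -0.7, -13.2]
time: 22.55
wrist_force: [-1.0, -0.7, -14.5]
time: 22.8
wrist_force: [0.0, -0.5, -15.0]
```

```bash
python3 -m creep '[[[0,0,0.3,0],[0,0,0,0]]]' | grep -E "time|force"; for i in 1 2 3; do python3 -m creep '[[[0,0,0,0],[0,0,0,0]]]' | grep -E "time|pos|force"; done
```

```text
time: 23.05
wrist_force: [0.3, -1.3, -14.5]
time: 23.3
tool_pos: [0.4932, -0.21, 0.0915]
wrist_force: [-0.7, -1.3, -13.7]
time: 23.55
tool_pos: [0.4933, -0.21, 0.0915]
wrist_force: [-0.9, -1.2, -12.9]
time: 23.8
tool_pos: [0.4933, -0.21, 0.0915]
wrist_force: [-0.8, -0.5, -14.8]
```

Held about 2 s at 12–15 N on the wrist (about 11–13.5 N at the latch). Next I'll lower back to the mouth, which also shows whether the part slipped in the fingers.

```bash
python3 -m creep '[[[0,0,0.8,0],[0,0,0.5,0],[0,0,0,0]]]' | grep -E "pos|force"; for i in 1 2 3 4; do python3 -m creep '[[[0,0,0.5,0],[0,0,0,0]]]' | grep -E "pos|force"; done
```

```text
tool_pos: [0.4934, -0.2101, 0.0911]
wrist_force: [-3.0, 0.4, -6.6]
tool_pos: [0.4942, -0.2103, 0.0909]
wrist_force: [-1.8, 0.1, -4.1]
tool_pos: [0.4943, -0.2104, 0.0906]
wrist_force: [-1.4, 0.7, 0.6]
tool_pos: [0.494, -0.2104, 0.0894]
wrist_force: [-0.9, 0.8, 0.2]
tool_pos: [0.494, -0.2104, 0.0891]
wrist_force: [-0.3, -0.3, 2.4]
```

Contact is back at 0.089, so nothing slipped. The lift was about 2 mm and it is still clicked in. Next: release and retreat.

```bash
python3 -m creep '[[[0,0,-0.3,0],[0,0,0,0],[0,0,0,0],[0,0,0,0],[0,0,0,0],[0,0,0,0],[0,0,0,0],[0,0,0,0]]]' 1; python3 -m creep '[[[0,0,0,0],[0,0,0,0],[0,0,-5,0],[0,0,-15,0],[0,0,-40,0],[0,0,-40,0],[0,0,-40,0],[0,0,0,0]]]'; python3 -m creep '[[[35,-35,0,0],[35,-35,0,0],[35,-35,0,0],[35,-35,0,0],[0,0,0,0],[0,0,0,0]]]'
python3 - <<'E'
from h import *
T=[]
for n in("top","side"):
    s=snapshot(n);T.append(s["color"][:,:,::-1])
    if n=="side": c=s["color"][140:220,310:410,::-1]
    C=cloud(s);m=blue(s);k,l,st,ce=cv2.connectedComponentsWithStats(m)
    for i in range(1,k):
        if 10<st[i,4]<400:
            q=C[l==i];print(n,st[i],ray(s,[ce[i]],.133)[0].round(4),"z",np.percentile(q[:,2],[5,50,95]).round(3))
cv2.imwrite("pics/end.png",np.hstack([cv2.resize(T[0],(400,300),interpolation=cv2.INTER_AREA),cv2.resize(c,(400,300),interpolation=0)]))
E
```

```text
time: 26.18
tool_pos: [0.4933, -0.21, 0.0885]
ee_rot: [3.142, 0.0, 1.918]
wrist_force: [1.1, 0.3, 0.5]
width: 0.0937
time: 27.18
tool_pos: [0.4952, -0.211, 0.2343]
ee_rot: [3.135, 0.008, 1.918]
wrist_force: [0.4, 0.1, -0.0]
width: 0.0936
time: 27.92
tool_pos: [0.3143, -0.126, 0.2282]
ee_rot: [3.141, 0.0, 1.917]
wrist_force: [-0.0, -0.6, -0.8]
width: 0.0937
top [395 259  20  20 165] [ 0.4824 -0.2007  0.133 ] z [0.07  0.075 0.138]
side [449   0  19   4  49] [ 0.6857 -1.5146  0.133 ] z [0.193 0.204 0.215]
side [503   0  11   6  40] [ 0.4761 -1.629   0.133 ] z [0.195 0.223 0.243]
side [371 167  10   8  54] [ 0.4911 -0.2045  0.133 ] z [0.127 0.135 0.142]
side [364 185  20  10  77] [ 0.4637 -0.1343  0.133 ] z [0.071 0.075 0.078]
```

View pics/end.png

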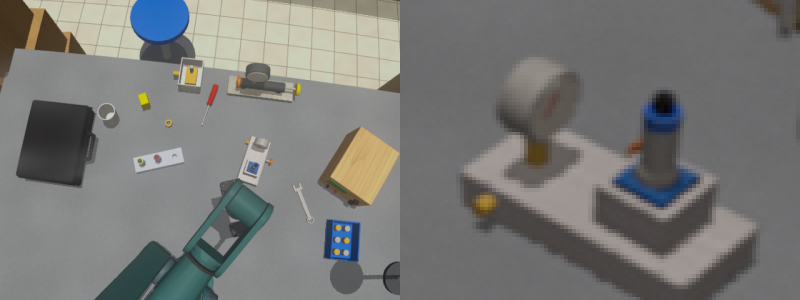

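The image shows the transmitter standing in the port with the robot clear. Its band lies exactly on the port's projected vertical, the band height is 0.135 against 0.133 expected, and the other objects look unmoved. I'm handing in.

```bash
python3 -c "
from bench import ticket
print(ticket.close_job())"
```

```text
the job is handed in; nothing more can be done
None
```

I took the blue-banded transmitter from the rack and pushed it fully home in the blue port. I then pulled it up against the latch, released it and handed the job in at about 28 s. `close_job` gives no verdict, so these are my own readings.

- **Home:** the wrist force rose to about 11 N at the expected depth, with the shoulder on the mouth.
- **Retention pull:** the wrist read 12–15 N for about 2 s, roughly 11–13.5 N at the latch after taking off the weight. The shoulder was lifted about 2 mm. Lowering it again met the mouth at the same height, so it had not slipped in the fingers.
- **Overshoot:** before that steady hold, the pull briefly went too far. The wrist read up to 22.6 N, about 21 N at the latch. That is above the 9–16 N window but under the 25 N limit. I backed off and redid the hold.
- **Last picture:** the transmitter stands upright in the port, its band at 0.135 m against 0.133 m expected. The robot is clear, and the other transmitters and bench items look unmoved by eye; I did not re-measure them.
- **Disagreement:** the two cameras differed by about 3 mm in y. I also had to shift about 2.5 mm in x during insertion, going by the contact force.

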